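# Unclip the desiccant cartridge from its dock

### The arm

A 6-joint arm with a two-finger parallel gripper is mounted at the origin on the work surface. World frame = base frame: x ahead of the robot, y to its left, z up, the work surface at z = 0. Lengths are in m, angles in degrees, forces in N, time in s.
With the tool pointing down it reaches from about 0.4 to 0.825 m from the base axis. Payload 7 kg.
Tool frame: the origin (TCP) lies midway between the tips of the shut fingers; the grasp point (between the pads) lies r.grasp_offset behind it (r.grasp_offset is the distance from the TCP to the grasp point, in m); z points along the fingers, y is the direction in which the jaws open and shut (so a half turn about z gives the same grasp; the last joint's range is limited). The gripper opens to 88 mm and grips with 3 to 60 N. Pads are 19 mm wide; open, the fingers measure 130 mm over their backs; the gripper's body (78 mm by 193 mm) begins 47 mm behind the grasp point.
Start: joints at [-49.154, 20.546, 0.682, 0, -70.136, -16.507], TCP at [0.278, -0.615, 0.227] pointing down, gripper open.
Joint ranges: [-176.03, 176.03], [-82.01, 121.73], [-58.28, 71.71], [-173.87, 95.51], [-174.79, -0.11], [-173.66, 173.66]. Speed limits (degrees/s): [136.94, 136.94, 172.46, 180, 180, 180].

### API

Orientations are given as [roll, pitch, yaw] about the fixed x, y, z axes, in that order (R = Rz(yaw) Ry(pitch) Rx(roll)).
In Python, from plant import status, imaging, r gives the robot as it stands.
- The arm moves only by the tool apply_moves, never from a script. Its argument "moves" is a list of rows, each a list of 6 numbers: the shift along the tool's x, y, z in units of 200 mm (1.0 is 200 mm), then the turn, a rotation vector about the tool's x, y, z in units of 90 degrees (1.0 is 90 degrees). In form: [[tx, ty, tz, rx, ry, rz], ...]. A call has 1 to 12 rows; each row is the pose to reach, as a shift and turn from the pose measured when the call began, along the tool's axes at that moment; what a row does not reach only later rows make up. A row lasts 1/8 s, in which the tool goes at most 62.5 mm and 10.7 degrees, less where a joint would pass 70% of its speed; a pose out of reach is approached as far as the arm can. A call with a number of a shift or a turn outside -1 to 1 is refused whole. A call with a gripper value outside its range is refused whole. "hand" is the closure, from -1 (fully open) to 1 (shut), set as the call begins (left out, the last holds). The fingers move at their own pace and stop on an object; "grip_force" is the grip in N (left out, the last holds). Time passes only in rows, so rows that repeat a pose let the fingers close. It gives the time, the measured TCP pose, the force and the opening at its end, in the units of the state.
- status.get_state(): the state, without advancing time (a new reading comes with each control period).
- imaging.capture(name): name is "scene" or "top" or "wrist"; returns (picture, depth): 400x640x3 uint8, blue, green, red; 400x640 float32, m along the optical axis (not along the pixel's ray), 0 where there is no reading.
- imaging.camera_info(name): a dict with "fx", "fy", "cx", "cy" (pixels), "k1" (the pictures are not rectified: a ray, as slopes to the right and down, at radius r is drawn at 1 + k1 r^2 times it, then the intrinsics apply), "T" (4x4, takes a point from camera to world coordinates). Camera axes: x right, y up, looking along -z (the intrinsics and any distortion apply to the point x, -y, -z); pixel columns grow to the right and rows downward; lengths in m; the calibration is good to about 2 mm. A picture is of the moment at which its call begins: read the wrist's pose just before it. camera_info takes no time and is no camera call; for the wrist camera it gives the pose at the moment of the call.
- r.close_job(): hands the job in, once; it reports no verdict.
The state is a dict: "time_s": time; "joints": joint angles; "qd": joint speeds; "joint_torque": joint torques, N m; "tcp_pos": TCP position; "eef_rot": TCP orientation; "contact_force": force on the tool from outside, world axes, zero at the start; "moment": the same for the moment, N m; "gripper_width": finger opening in m.
Only numpy, scipy, OpenCV 4.12 (cv2) and the standard library are available. Lean on these libraries where they do the work, as an engineer would, in place of code of your own. Each camera call takes 0.05 s, during which the arm holds its last target.

### The job

The spectrometer's desiccant cartridge is spent: of the two white cartridges clipped into the grey docks, it is the one with the round clear sight window on top. Squeeze in its ribbed snap tab, lift the cartridge straight up out of its dock with the tab held in, and set it down upright in the shallow steel tray without dropping it. Let go of it there, and leave the other cartridge (ribbed top) clipped in its dock.

Things in the scene. Friction and masses are not known exactly. Their poses are not given: they have to be found in the camera images.
- cartridge_grip (a point): Spent desiccant cartridge, 0.28 kg: white block 64 (own x) x 50 (own y) x 92 mm high, round clear window (28 mm wide, 12 tall) on top. Stands in a fixed grey dock (rim 50 mm above bench, 2.5 mm play), its top 46 mm sticking out. Point: on its upright centre line, 25 mm from the tab face (own +y) and 25 from the plain rigid face (-y), 26 mm above dock rim, 20 below block top, 72 above its underside. z up.
- cartridge_tab (a joint): Its snap tab, the ribbed upright plate (34 mm wide) that is the +y face: travel in towards the plain face, m. 0 sprung out, 0.010 fully in (2 to 7 N; block then 40 mm across). A barb at its foot is caught under the dock's rim until the tab is in. Pinching tab and plain face together with 15 to 30 N presses it and holds the cartridge, to be lifted 50 mm or more to come clear.
- filter_grip (a point): Dust filter cartridge, to be left alone: same white block, snap tab and grey dock, but with five raised straight ribs (6 mm tall) on top instead of the round window. The point lies as on the desiccant cartridge.
- tray_in (a point): Centre of the inner floor of the shallow, fixed steel tray, 4 mm above the bench; own x along its 180 mm length, own y along its 150 mm width (outside), walls 4 mm thick, rim 22 mm above the bench.
Things that resemble listed ones, but are neither listed nor needed, are in the scene too. Leave any pink look-alike of the part that bears cartridge_grip alone. Of the things that look like the part that bears tray_in, the smaller one is meant.

How it is judged (in metres and radians):
On the way, in this order (a step that is already met when the one before it is completed fails the run):
1. the snap tab is pressed in while the cartridge is still down in its dock (value of joint cartridge_tab above 0.003 m and height (world z) of cartridge_grip below 0.088 m), for 0.05 s.
2. the cartridge is lifted clear of its dock (height (world z) of cartridge_grip above 0.126 m), for 0.05 s.
At the end, for the whole second after the job is handed in: The desiccant cartridge stands upright (within 8 degrees) on the tray's floor (within 6 mm in height), inside the tray's walls (its centre line within 65 mm of the tray's centre along x and 55 mm along y), at rest; the dust filter is within 15 mm of where it was (x of cartridge_grip in the frame of tray_in between -0.065 and 0.065 m and y of cartridge_grip in the frame of tray_in between -0.055 and 0.055 m and z of cartridge_grip in the frame of tray_in between 0.066 and 0.078 m and angle between cartridge_grip's own z axis and vertical below 0.14 rad and linear speed of cartridge below 0.02 m/s and distance of filter_grip from where it was at the start of the episode below 0.015 m); the robot touches nothing.
It fails at once if the cartridge is dropped (let go and falling faster than 0.7 m/s) (contact force between the fingers and cartridge below 0.05 N and linear speed of cartridge above 0.7 m/s).
It fails at once if the dust filter cartridge is pulled or shoved more than 15 mm (distance of filter_grip from where it was at the start of the episode above 0.015 m).
It also fails if it takes over 43 s, if anything falls off the work surface, if the arm or the gripper's body presses on something with over 40 N, if the wrist force passes 120 N, or if a joint passes its speed limit or range.

## Working session

There is one attempt and no reset: what is moved stays moved. The work goes in short steps, Python scripts to look and compute and a tool call to move; the robot and the scene stay as the last step left them, time stands still between calls to the robot, and variables do not carry over. Pictures are saved under pics/ and viewed, and the job is handed in when it is done.

Besides the shell and the picture viewer there is one more tool, called after "Request:" as name(argument=value, ...) on one line, values as JSON. apply_moves: Moves the arm, as the interface text tells. Its arguments: {"type":"object","properties":{"moves":{"type":"array","items":{"type":"array","items":{"type":"number"}}},"hand":{"type":"number"},"grip_force":{"type":"number"}},"required":["moves"]}

```bash
ls; mkdir -p pics
python3 - <<'E'
from plant import status, imaging, r
import cv2,numpy as np
s=status.get_state();print({k:np.round(v,3).tolist() for k,v in s.items()},r.grasp_offset)
for n in ["scene","top","wrist"]:
    i=imaging.camera_info(n);p,d=imaging.capture(n)
    cv2.imwrite(f"pics/{n}0.png",p);np.savez(f"pics/{n}0.npz",p=p,d=d,T=i["T"],K=[i[k] for k in("fx","fy","cx","cy","k1")])
    print(n,[round(i[k],3) for k in("fx","fy","cx","cy","k1")],np.round(i["T"],3).tolist())
E
```

```text
pics
{'time_s': 0.0, 'joints': [-49.153, 20.591, 0.633, -0.022, -70.135, -16.508], 'qd': [-0.034, 0.038, -0.084, -0.055, 0.005, 0.012], 'joint_torque': [0.002, -58.271, 29.306, 6.997, 0.007, -0.0], 'tcp_pos': [0.278, -0.615, 0.226], 'eef_rot': [179.905, -0.007, -155.669], 'contact_force': [0.139, -0.026, -0.169], 'moment': [-0.011, -0.026, -0.013], 'gripper_width': 0.088} 0.0188
scene [458.438, 458.438, 323.965, 202.966, -0.096] [[0.73, -0.392, 0.56, 1.251], [0.684, 0.415, -0.6, -0.606], [0.003, 0.821, 0.571, 0.796], [0.0, 0.0, 0.0, 1.0]]
top [393.314, 393.314, 317.653, 190.855, -0.021] [[0.027, 0.99, -0.142, 0.401], [-0.999, 0.03, 0.02, 0.151], [0.024, 0.141, 0.99, 1.053], [0.0, 0.0, 0.0, 1.0]]
wrist [299.696, 299.696, 319.309, 196.356, -0.027] [[-0.413, -0.882, -0.228, 0.217], [0.911, -0.4, -0.106, -0.643], [0.002, -0.251, 0.968, 0.384], [0.0, 0.0, 0.0, 1.0]]
```

View pics/scene0.png

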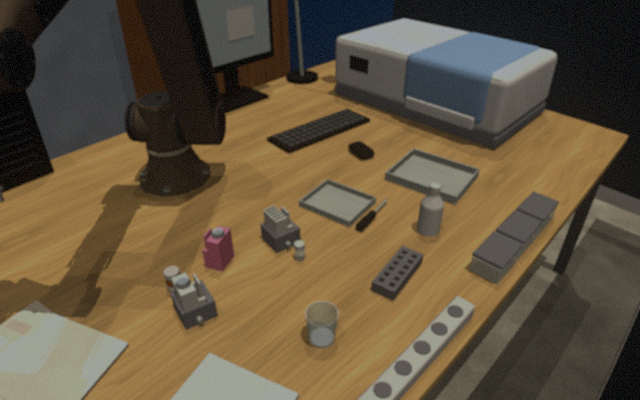

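View pics/top0.png

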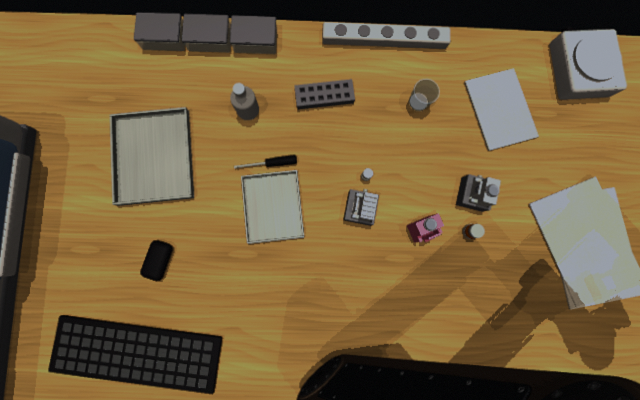

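View pics/wrist0.png

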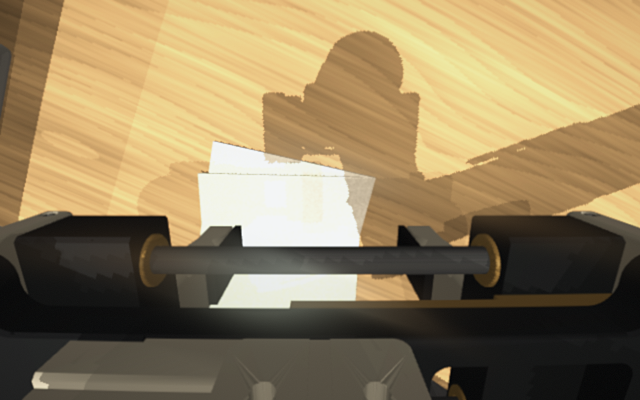

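The scene picture shows a windowed white cartridge in a dock at (190,293), a ribbed one at (280,225) and a pink look-alike at (218,247). The trays are at (338,202), small, and (432,175), large. In the top picture these are at (483,190), (362,207), (428,228), (272,207) and (152,157). The wrist picture shows only paper. Next I take a close crop of the chosen cartridge.

```bash
cat > h.py <<'E'
import numpy as np,cv2
def load(n):
    z=np.load(f"pics/{n}.npz");return z["p"],z["d"],z["T"],z["K"]
def slopes(K,uv):
    uv=np.atleast_2d(np.array(uv,float));s=(uv-K[2:4])/K[:2];x=s.copy()
    for _ in range(20): x=s/(1+K[4]*(x**2).sum(1,keepdims=True))
    return x
def ray(T,K,uv):
    x=slopes(K,uv);d=np.c_[x[:,0],-x[:,1],-np.ones(len(x))]
    return T[:3,3],d@T[:3,:3].T
def onplane(T,K,uv,z):
    o,d=ray(T,K,uv);return o+d*((z-o[2])/d[:,2])[:,None]
def cloud(n):
    p,d,T,K=load(n);v,u=np.mgrid[:400,:640];uv=np.c_[u.ravel(),v.ravel()]
    o,dd=ray(T,K,uv);P=o+dd*d.ravel()[:,None];P=P.reshape(400,640,3);P[d==0]=np.nan;return p,P
def proj(T,K,X):
    X=np.atleast_2d(X);c=(X-T[:3,3])@T[:3,:3];s=np.c_[c[:,0]/-c[:,2],-c[:,1]/-c[:,2]]
    return s*(1+K[4]*(s**2).sum(1,keepdims=True))*K[:2]+K[2:4]
def near(T1,K1,a,T2,K2,b):
    o1,d1=ray(T1,K1,a);o2,d2=ray(T2,K2,b);d1,d2=d1[0],d2[0]
    A=np.c_[d1,-d2];t=np.linalg.lstsq(A,o2-o1,rcond=None)[0]
    p,q=o1+d1*t[0],o2+d2*t[1];return (p+q)/2,np.linalg.norm(p-q)
E
python3 - <<'E'
from h import *
a=load("top0")[0];b=load("scene0")[0]
g=lambda im,u,v,w=36:cv2.resize(im[v-w:v+w,u-w:u+w],(390,390),interpolation=cv2.INTER_CUBIC)
o=np.vstack([np.hstack([g(a,483,190),g(a,362,207)]),np.hstack([g(b,192,295),g(b,280,227)])])
o=cv2.convertScaleAbs(o,alpha=1.4)
cv2.imwrite("pics/crop1.png",cv2.resize(o,(600,600)))
for n,pts in (("top0",[(486,190),(367,206),(428,228),(272,207),(470,196),(500,250),(560,130)]),("scene0",[(183,283),(338,202),(432,175)])):
    p,P=cloud(n)
    for u,v in pts: print(n,(u,v),np.round(P[v,u],3),p[v,u])
E
```

```text
top0 (486, 190) [ 0.553 -0.289  0.095] [58 59 62]
top0 (367, 206) [0.504 0.009 0.094] [139 133 128]
top0 (428, 228) [ 0.454 -0.139  0.102] [103  99  96]
top0 (272, 207) [0.504 0.251 0.001] [142 157 153]
top0 (470, 196) [ 0.545 -0.271  0.039] [62 69 68]
top0 (500, 250) [ 0.406 -0.366 -0.001] [ 52 105 143]
top0 (560, 130) [ 0.747 -0.552  0.   ] [ 65 127 155]
scene0 (183, 283) [ 0.566 -0.306  0.111] [113 113 114]
scene0 (338, 202) [0.505 0.256 0.007] [122 132 133]
scene0 (432, 175) [0.625 0.594 0.004] [120 136 138]
```

View pics/crop1.png

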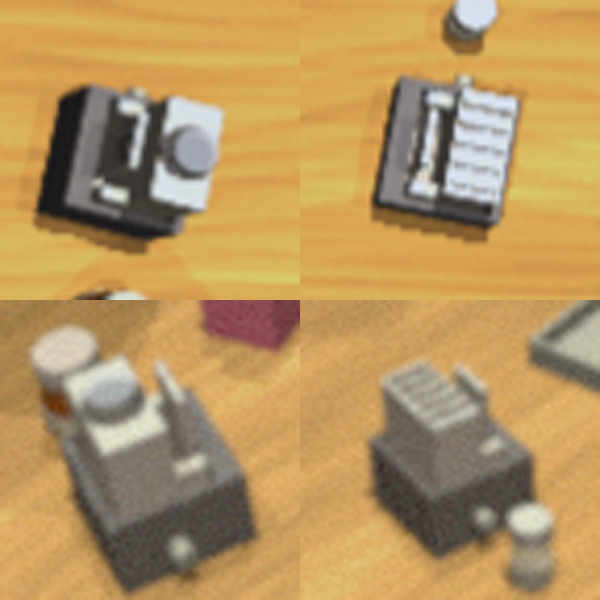

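The crop confirms the choice. The target at top (483,190) has a round window, and its tab plate is on the left side at about (478,188), facing world +y. The neighbour at (362,207) has five ribs, and the one at (428,228) is pink. Candidates for the cartridge were therefore (483,190), (362,207) and (428,228), and I choose the first. Candidates for the tray were (272,207) and (152,157), and I choose the smaller, (272,207).

Run:
```python
from h import *
p,d,T,K=load("top0");_,_,Ts,Ks=load("scene0")
c=np.array([(488.3,176.8),(500.5,179.9),(496.7,204.4),(483.5,200.8)])
X=onplane(T,K,c,0.096);print(np.round(X,4), X.mean(0))
print("edges",np.linalg.norm(np.roll(X,-1,0)-X,axis=1),[np.degrees(np.arctan2(*(b-a)[1::-1])) for a,b in zip(X,np.roll(X,-1,0))])
# window centre two views: top crop (192,150); scene crop lower left (110,392)
ut=(447+192/4.1667,154+150/4.1667); us=(156+110/4.1667,259+92/4.1667)
print("window",ut,us,near(T,K,ut,Ts,Ks,us))
# tray outline in top
hsv=cv2.cvtColor(p,cv2.COLOR_BGR2HSV)
m=((hsv[...,1]<70)&(hsv[...,2]>60)).astype(np.uint8)
m2=np.zeros_like(m);m2[165:250,235:310]=m[165:250,235:310]
cs,_=cv2.findContours(m2,cv2.RETR_EXTERNAL,cv2.CHAIN_APPROX_NONE);cc=max(cs,key=cv2.contourArea)
r=cv2.minAreaRect(cc);b=cv2.boxPoints(r);print("tray box",r,b)
for z in (0.004,0.022):
  B=onplane(T,K,b,z);print(z,np.round(B.mean(0),4),np.linalg.norm(np.roll(B,-1,0)-B,axis=1),[np.degrees(np.arctan2(*(q-a)[1::-1])) for a,q in zip(B,np.roll(B,-1,0))])
# wrist tcp projection
_,_,Tw,Kw=load("wrist0")
print(proj(Tw,Kw,[[.278,-.615,.226],[.278,-.615,.1]]))
```

```text
[[ 0.5866 -0.2953  0.096 ]
 [ 0.5797 -0.3262  0.096 ]
 [ 0.5175 -0.3141  0.096 ]
 [ 0.5256 -0.281   0.096 ]] [ 0.55234806 -0.30411635  0.096     ]
edges [0.03168174 0.06333887 0.03407971 0.06269678] [np.float64(-102.62142956245197), np.float64(168.9842382561448), np.float64(76.33571455711443), np.float64(-13.185783942040558)]
window (493.0796313629491, 189.999712002304) (182.3997888016896, 281.0798233614131) (array([ 0.55248403, -0.30147779,  0.10463988]), np.float64(0.0014099286626808503))
tray box ((271.7062072753906, 206.42434692382812), (68.32324981689453, 57.634422302246094), 83.8844985961914) [[239.41365 175.52713]
 [296.7201  169.38715]
 [303.99878 237.32156]
 [246.69232 243.46155]]
0.004 [0.5066 0.2517 0.004 ] [0.15550353 0.18431782 0.15186249 0.18345077] [np.float64(-81.98424527489605), np.float64(-172.04385950116284), np.float64(97.67640899884735), np.float64(9.093930645055126)]
0.022 [0.5048 0.25   0.022 ] [0.15283642 0.18115651 0.14925784 0.18030433] [np.float64(-81.98424527489605), np.float64(-172.04385950116284), np.float64(97.67640899884735), np.float64(9.093930645055144)]
[[318.94777834 240.06884975]
 [318.82641376 189.28506312]]
```

The cartridge top measures 63 mm along its own x and the tray 150 × 181 mm, which match the text, and the two rays to the window pass 1.4 mm apart. Next I work out the move to a look pose above the cartridge.

```bash
cat >> h.py <<'E'
from scipy.spatial.transform import Rotation as Ro
def row(target,yaw,s=None):
    from plant import status
    s=s or status.get_state()
    R0=Ro.from_euler('xyz',s['eef_rot'],degrees=True);R1=Ro.from_euler('xyz',[180,0,yaw],degrees=True)
    t=R0.inv().apply(np.array(target)-s['tcp_pos'])/0.2
    w=(R0.inv()*R1).as_rotvec(degrees=True)/90
    return np.round(np.r_[t,w],3).tolist()
E
python3 - <<'E'
from h import *
print(row([.553,-.300,.24],168))
E
```

```text
[-1.901, 0.867, -0.07, 0.001, -0.0, 0.404]
```

Request:
apply_moves(moves=[[-0.3, 0.14, -0.02, 0, 0, 0.1], [-0.6, 0.28, -0.04, 0, 0, 0.2], [-0.95, 0.43, -0.07, 0, 0, 0.3], [-0.95, 0.43, -0.07, 0, 0, 0.404], [-0.95, 0.43, -0.07, 0, 0, 0.404]], hand=-1, grip_force=22)

```text
time_s: 0.78
tcp_pos: [0.4169, -0.4567, 0.24]
eef_rot: [179.9, -0.0, 168.1]
contact_force: [-0.1, -1.2, -0.1]
gripper_width: 0.0878
```

Run:
```python
from h import *
print(row([.553,-.300,.24],168))
```

```text
[-0.504, 0.907, 0.001, 0.001, -0.0, 0.001]
```

Request:
apply_moves(moves=[[-0.16, 0.3, 0, 0, 0, 0], [-0.33, 0.6, 0, 0, 0, 0], [-0.504, 0.907, 0, 0, 0, 0], [-0.504, 0.907, 0, 0, 0, 0], [-0.504, 0.907, 0, 0, 0, 0], [-0.504, 0.907, 0, 0, 0, 0]])

```text
time_s: 1.52
tcp_pos: [0.5522, -0.301, 0.2399]
eef_rot: [179.9, -0.1, 168.1]
contact_force: [0.1, 0.2, 0.2]
gripper_width: 0.0876
```

```bash
cat >> h.py <<'E'
def snap(n,name):
    from plant import imaging,status
    i=imaging.camera_info(n);p,d=imaging.capture(n)
    cv2.imwrite(f"pics/{name}.png",p);np.savez(f"pics/{name}.npz",p=p,d=d,T=i["T"],K=[i[k] for k in("fx","fy","cx","cy","k1")])
    s=status.get_state();print(name,s['tcp_pos'],s['eef_rot'],np.abs(s['qd']).max())
E
python3 - <<'E'
from h import *
snap("wrist","w1")
p,d,T,K=load("w1")
cv2.imwrite("pics/w1c.png",cv2.resize(p[90:250,210:430],None,fx=3.5,fy=3.5,interpolation=cv2.INTER_CUBIC))
E
```

```text
w1 [ 0.5520794  -0.30115769  0.24006231] [ 1.79947141e+02 -5.99618434e-02  1.68052143e+02] 0.5289739573240657
```

View pics/w1.png

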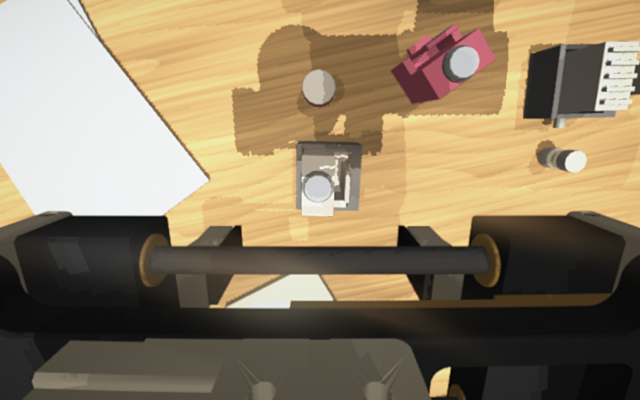

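View pics/w1c.png

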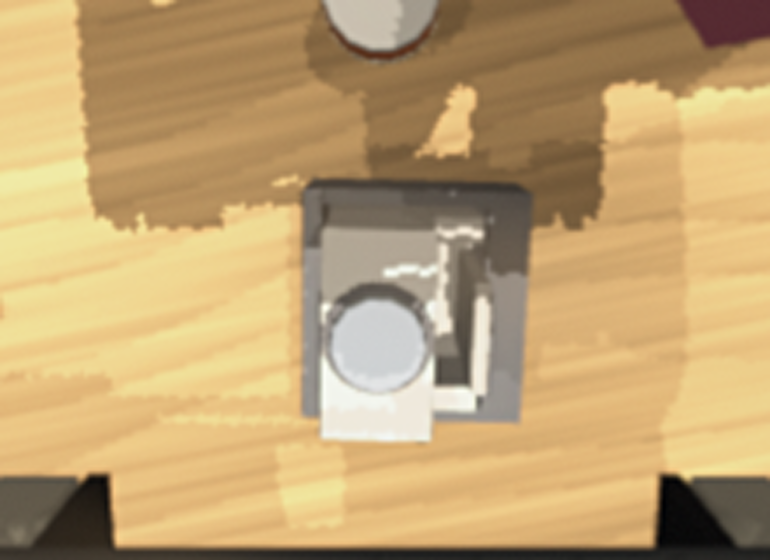

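The wrist view shows the target between the open fingers, with its window at (318,186), its tab plate at about (347,188) on the right, and edges parallel to the image columns. Pink is at (463,63) and the ribbed filter at (617,75).

Run:
```python
from h import *
p,d,T,K=load("w1");_,_,Tt,Kt=load("top0");_,_,Ts,Ks=load("scene0")
f=lambda L:np.array(L)/3.5+[210,90]-0.36
c=f([(320,228),(436,230),(432,441),(320,440)])
X=onplane(T,K,c,0.096);print(np.round(X,4),X.mean(0))
print("edges",np.linalg.norm(np.roll(X,-1,0)-X,axis=1),[np.degrees(np.arctan2(*(b-a)[1::-1])).round(1) for a,b in zip(X,np.roll(X,-1,0))])
# own frame axes -12deg
a=np.radians(-12);ex=np.array([np.cos(a),np.sin(a)]);ey=np.array([-ex[1],ex[0]])
tc=[(483.5,200.8),(496.7,204.4),(500.5,179.9),(488.3,176.8)]
# wrist TL: own? match by nearest
Xt=onplane(Tt,Kt,tc,0.096)
for i,x in enumerate(X):
    j=np.argmin(np.linalg.norm(Xt-x,axis=1));print("tri",near(T,K,c[i],Tt,Kt,tc[j]))
w=f([(379,338)]);print("window",near(T,K,w,Tt,Kt,(493.08,190.0)),near(T,K,w,Ts,Ks,(182.4,281.08)))
print("plane .108",onplane(T,K,w,.108))
dk=onplane(T,K,f([(304,190),(530,190),(520,422),(304,420)]),.05);print("dock",dk.round(4),dk.mean(0))
tb=onplane(T,K,f([(478,296),(490,296),(486,400),(474,400)]),.09);print("tab",tb.round(4))
for nme,q in (("block",X),("dock",dk),("tab",tb)): print(nme,(q[:,:2]@ey).round(4),(q[:,:2]@ex).round(4))
_,P=cloud("w1")
for u,v in [(318,186),(325,210),(347,190),(355,190),(347,205),(300,190),(310,165),(352,207)]: print((u,v),P[v,u].round(4),"own y",(P[v,u,:2]@ey).round(4))
```

```text
[[ 0.5174 -0.312   0.096 ]
 [ 0.5249 -0.2795  0.096 ]
 [ 0.5872 -0.293   0.096 ]
 [ 0.5799 -0.3261  0.096 ]] [ 0.55233571 -0.30263112  0.096     ]
edges [0.03337405 0.06375515 0.03391011 0.06400574] [np.float64(77.2), np.float64(-12.2), np.float64(-102.4), np.float64(167.3)]
tri (array([ 0.51691631, -0.31160336,  0.10108272]), np.float64(3.0101888366051883e-05))
tri (array([ 0.52481805, -0.2795509 ,  0.09908225]), np.float64(0.000696246998937369))
tri (array([ 0.58557246, -0.29288731,  0.10102515]), np.float64(0.00013952238216831465))
tri (array([ 0.57968257, -0.32599979,  0.09641824]), np.float64(0.00014548697239627657))
window (array([ 0.55134667, -0.30174257,  0.10506261]), np.float64(0.001356044185286246)) (array([ 0.55134944, -0.30106155,  0.10315326]), np.float64(0.0014635075581217005))
plane .108 [[ 0.55002211 -0.30150559  0.108     ]]
dock [[ 0.5088 -0.3182  0.05  ]
 [ 0.524  -0.2455  0.05  ]
 [ 0.6019 -0.2625  0.05  ]
 [ 0.5858 -0.3358  0.05  ]] [ 0.55512377 -0.2904786   0.05      ]
tab [[ 0.5474 -0.2708  0.09  ]
 [ 0.5482 -0.2673  0.09  ]
 [ 0.5796 -0.2744  0.09  ]
 [ 0.5789 -0.2779  0.09  ]]
block [-0.1976 -0.1642 -0.1645 -0.1984] [0.571  0.5715 0.6352 0.635 ]
dock [-0.2054 -0.1311 -0.1316 -0.2067] [0.5639 0.5636 0.6433 0.6428]
tab [-0.1511 -0.1475 -0.1478 -0.1515] [0.5918 0.5918 0.624  0.624 ]
(318, 186) [ 0.5498 -0.3014  0.1082] own y -0.1805
(325, 210) [ 0.5795 -0.3001  0.0953] own y -0.1731
(347, 190) [ 0.5627 -0.2734  0.0962] own y -0.1505
(355, 190) [ 0.5763 -0.2619  0.0498] own y -0.1364
(347, 205) [ 0.5927 -0.2747  0.0496] own y -0.1454
(300, 190) [ 0.5628 -0.3262  0.0498] own y -0.2021
(310, 165) [ 0.5291 -0.3053  0.0978] own y -0.1886
(352, 207) [ 0.5963 -0.2692  0.0501] own y -0.1393
```

The plain face sits at own-y −198 mm and the tab's outer face at −148 mm, which gives the expected 50 mm. The top is at z of about 0.096–0.101, close to the expected 0.096, and the yaw is −12.4°. The pinch midpoint with the tab in is (0.553, −0.2995). I descend halfway first and check again.

Run:
```python
from h import *
print(row([.5528,-.2995,.14],167.7))
```

```text
[-0.002, 0.008, 0.5, 0.001, -0.001, 0.004]
```

Request:
apply_moves(moves=[[-0.002, 0.008, 0.2, 0, 0, 0.004], [-0.002, 0.008, 0.4, 0, 0, 0.004], [-0.002, 0.008, 0.5, 0, 0, 0.004], [-0.002, 0.008, 0.5, 0, 0, 0.004], [-0.002, 0.008, 0.5, 0, 0, 0.004]])

```text
time_s: 2.2
tcp_pos: [0.5529, -0.3006, 0.1413]
eef_rot: [180.0, 0.0, 167.7]
contact_force: [0.3, 0.4, 1.1]
gripper_width: 0.0875
```

Run:
```python
from h import *
snap("wrist","w2")
p,d,T,K=load("w2")
cv2.imwrite("pics/w2c.png",cv2.resize(p[90:310,170:470],None,fx=2.6,fy=2.6,interpolation=cv2.INTER_CUBIC))
_,P=cloud("w2")
a=np.radians(-12.3);ex=np.array([np.cos(a),np.sin(a)]);ey=np.array([-ex[1],ex[0]])
print("mid", np.array([.5528,-.2995])@ey, np.array([.5528,-.2995])@ex)
# two-view (w1,w2) window check by proj
p1,d1,T1,K1=load("w1")
print(proj(T,K,[[.5515,-.3015,.108]]))
```

```text
w2 [ 0.55320094 -0.30040949  0.14152948] [1.79963561e+02 6.13620439e-02 1.67661387e+02] 0.3935111803330383
mid -0.1748619520105544 0.6039133942371692
[[317.1941674  219.05578989]]
```

View pics/w2c.png

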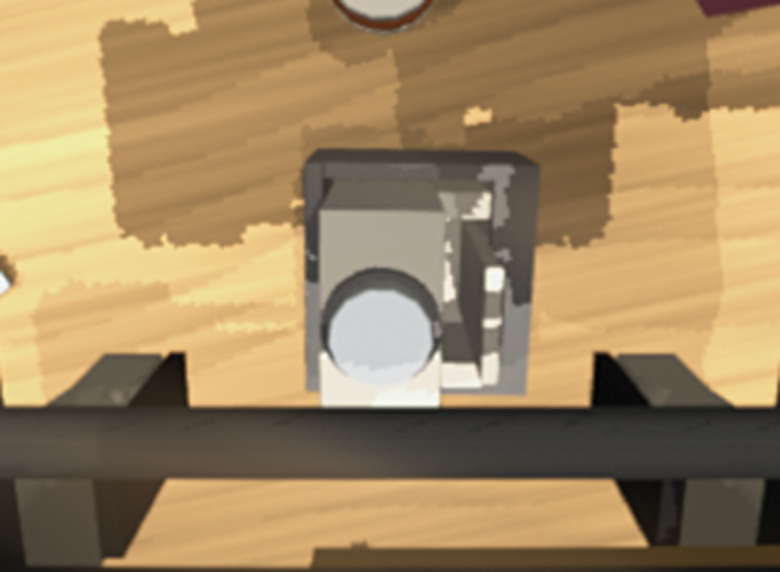

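The closer view agrees: the window appears at (317,217) against a predicted (317,219). The fingers clear both faces, so I descend.

Request:
apply_moves(moves=[[0, 0.005, 0.1, 0, 0, 0], [0, 0.005, 0.2, 0, 0, 0], [0, 0.005, 0.3, 0, 0, 0], [0, 0.005, 0.38, 0, 0, 0], [0, 0.005, 0.417, 0, 0, 0], [0, 0.005, 0.417, 0, 0, 0], [0, 0.005, 0.417, 0, 0, 0]])

```text
time_s: 3.12
tcp_pos: [0.554, -0.2996, 0.0589]
eef_rot: [180.0, 0.1, 167.7]
contact_force: [-0.9, -0.4, -0.0]
gripper_width: 0.0875
```

Now I close at 22 N while holding this pose.

Request:
apply_moves(moves=[[0, 0, 0, 0, 0, 0], [0, 0, 0, 0, 0, 0], [0, 0, 0, 0, 0, 0], [0, 0, 0, 0, 0, 0], [0, 0, 0, 0, 0, 0], [0, 0, 0, 0, 0, 0], [0, 0, 0, 0, 0, 0], [0, 0, 0, 0, 0, 0]], hand=1, grip_force=22)

```text
time_s: 4.12
tcp_pos: [0.5541, -0.2997, 0.059]
eef_rot: [180.0, 0.1, 167.7]
contact_force: [0.8, -0.5, 1.4]
gripper_width: 0.0391
```

Run:
```python
from h import *
snap("scene","s2");snap("wrist","w3")
p=load("s2")[0];q=load("w3")[0]
cv2.imwrite("pics/s2c.png",np.hstack([cv2.resize(p[230:350,120:270],(400,320),interpolation=cv2.INTER_CUBIC),cv2.resize(q[120:360,170:470],(400,320))]))
```

```text
s2 [ 0.55412936 -0.29974598  0.05904829] [1.79983462e+02 1.40098497e-01 1.67674566e+02] 0.07023393945175521
w3 [ 0.55414027 -0.29975079  0.05904178] [1.79983902e+02 1.40957076e-01 1.67676856e+02] 0.09834969154879995
```

View pics/s2c.png

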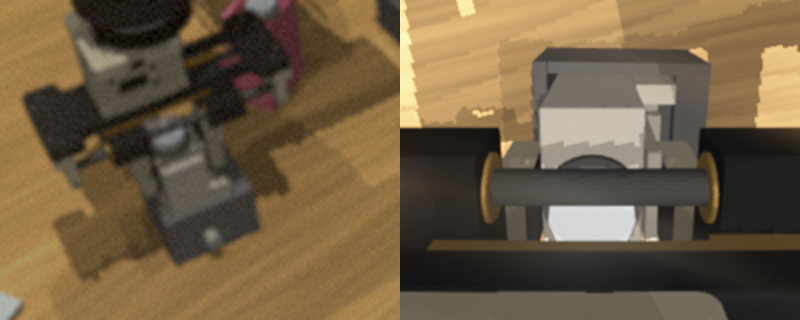

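The opening is 39.1 mm, so the tab is fully in, and the wrist view shows both fingers on the faces. I lift straight up gently and watch the force.

Request:
apply_moves(moves=[[0, 0, -0.02, 0, 0, 0], [0, 0, -0.05, 0, 0, 0], [0, 0, -0.1, 0, 0, 0], [0, 0, -0.1, 0, 0, 0]])

```text
time_s: 4.72
tcp_pos: [0.5548, -0.2999, 0.0802]
eef_rot: [180.0, 0.2, 167.7]
contact_force: [0.1, -0.6, -3.5]
gripper_width: 0.0391
```

Request:
apply_moves(moves=[[0, 0, -0.1, 0, 0, 0], [0, 0, -0.2, 0, 0, 0], [0, 0, -0.32, 0, 0, 0], [0, 0, -0.46, 0, 0, 0], [0, 0, -0.6, 0, 0, 0], [0, 0, -0.68, 0, 0, 0], [0, 0, -0.68, 0, 0, 0], [0, 0, -0.68, 0, 0, 0]])

```text
time_s: 5.72
tcp_pos: [0.5536, -0.2995, 0.2148]
eef_rot: [180.0, 0.1, 167.7]
contact_force: [0.7, -0.1, -3.8]
gripper_width: 0.0391
```

Run:
```python
from h import *
snap("scene","s3");snap("wrist","w4")
p=load("s3")[0];q=load("w4")[0]
cv2.imwrite("pics/s3c.png",np.hstack([cv2.resize(p[150:350,100:350],(400,320),interpolation=cv2.INTER_CUBIC),cv2.resize(q[120:360,170:470],(400,320))]))
print(row([.505,.250,.216],188.5))
```

```text
s3 [ 0.55352782 -0.29949108  0.21469044] [1.79966540e+02 1.21818682e-01 1.67675756e+02] 0.1841471384297209
w4 [ 0.55358128 -0.2995511   0.21473126] [1.79973188e+02 1.18116654e-01 1.67675230e+02] 0.27989376315836706
[0.824, 2.633, -0.007, 0.0, 0.001, -0.231]
```

View pics/s3c.png

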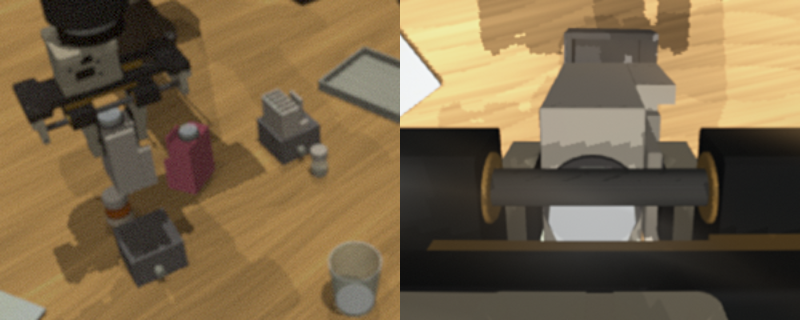

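The cartridge is held clear and upright, and the dock is empty. Now I carry it to the small tray.

Request:
apply_moves(moves=[[0.02, 0.06, 0, 0, 0, 0], [0.06, 0.18, 0, 0, 0, 0], [0.11, 0.34, 0, 0, 0, 0], [0.16, 0.5, 0, 0, 0, 0], [0.21, 0.66, 0, 0, 0, 0], [0.26, 0.82, 0, 0, 0, 0], [0.3, 0.94, 0, 0, 0, 0], [0.31, 0.98, 0, 0, 0, 0]])

```text
time_s: 6.82
tcp_pos: [0.5343, -0.0932, 0.2145]
eef_rot: [180.0, 0.1, 167.8]
contact_force: [0.0, -1.5, -3.1]
gripper_width: 0.0392
```

Request:
apply_moves(moves=[[0.02, 0.06, 0, 0, 0, 0], [0.06, 0.18, 0, 0, 0, 0], [0.11, 0.34, 0, 0, 0, 0], [0.16, 0.5, 0, 0, 0, 0], [0.21, 0.66, 0, 0, 0, 0], [0.25, 0.8, 0, 0, 0, 0], [0.27, 0.88, 0, 0, 0, 0], [0.27, 0.88, 0, 0, 0, 0]])

```text
time_s: 7.82
tcp_pos: [0.5188, 0.091, 0.2143]
eef_rot: [180.0, 0.1, 167.8]
contact_force: [-0.0, 0.5, -3.5]
gripper_width: 0.0386
```

Run:
```python
from h import *
print(row([.505,.245,.216],188.5))
```

```text
[0.229, 0.738, -0.009, 0.0, 0.001, -0.229]
```

Request:
apply_moves(moves=[[0.02, 0.06, 0, 0, 0, -0.02], [0.06, 0.18, 0, 0, 0, -0.06], [0.1, 0.32, 0, 0, 0, -0.1], [0.14, 0.46, 0, 0, 0, -0.14], [0.18, 0.6, 0, 0, 0, -0.18], [0.21, 0.69, 0, 0, 0, -0.21], [0.229, 0.738, 0, 0, 0, -0.229], [0.229, 0.738, 0, 0, 0, -0.229], [0.229, 0.738, 0, 0, 0, -0.229]])

```text
time_s: 8.95
tcp_pos: [0.505, 0.2442, 0.2143]
eef_rot: [-180.0, 0.1, -171.6]
contact_force: [0.3, -0.6, -3.4]
gripper_width: 0.039
```

Run:
```python
from h import *
snap("scene","s4");snap("wrist","w5");snap("top","t4")
p=load("s4")[0];q=load("w5")[0];t=load("t4")[0]
cv2.imwrite("pics/s4c.png",np.hstack([cv2.resize(x,(400,250),interpolation=cv2.INTER_AREA) for x in (p,q)]))
cv2.imwrite("pics/t4c.png",np.hstack([p[60:300,200:500],q[100:340,100:400],t[120:360,180:380]]))
_,P=cloud("w5")
_,Ps=cloud("s4")
for u,v in [(338,202),(330,215),(345,215)]: print(Ps[v,u].round(3))
```

```text
s4 [0.50508925 0.24419862 0.21433589] [-1.79983814e+02  8.31763611e-02 -1.71606875e+02] 0.15551102267353428
w5 [0.50512365 0.24418838 0.21436639] [-1.79986160e+02  8.56227187e-02 -1.71608549e+02] 0.1575515026599255
t4 [0.50514727 0.24428962 0.21440605] [-1.79992042e+02  9.20594697e-02 -1.71601665e+02] 0.1279946215145089
[0.505 0.256 0.007]
[0.545 0.176 0.021]
[0.563 0.221 0.006]
```

View pics/t4c.png

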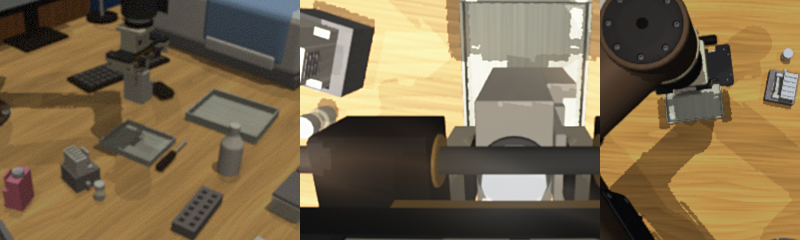

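View pics/w5.png

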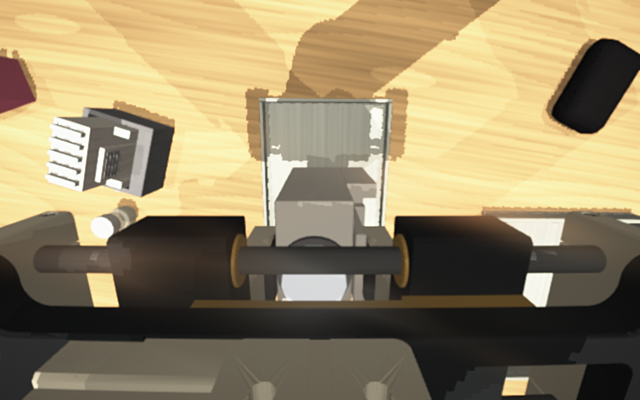

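The cartridge hangs over the small tray, whose near rim corners are at (263,100) and (391,100), with equal margins to its side walls. I check the tray's position and height across two views before lowering.

Run:
```python
from h import *
p,d,T,K=load("w5");_,_,Tt,Kt=load("top0")
for a,b in (((391,100),(246.7,243.5)),((263,100),(304,237.3))): print(near(T,K,a,Tt,Kt,b))
print(onplane(T,K,[(263,100),(391,100)],.022).round(4))
_,P=cloud("w5");print([P[v,u].round(4) for u,v in((300,130),(350,130),(280,180))])
a=np.radians(8.5);c=np.array([.505,.25]);ex=np.array([np.cos(a),np.sin(a)]);print("expected corners",c-.09*ex+.075*np.array([-ex[1],ex[0]]),c-.09*ex-.075*np.array([-ex[1],ex[0]]))
print(row([.505,.245,.066],188.5))
```

```text
(array([0.40580569, 0.31293327, 0.01016579]), np.float64(0.0012910976403892854))
(array([ 0.42684527,  0.16290203, -0.01236459]), np.float64(0.0011321211382076279))
[[0.4284 0.1691 0.022 ]
 [0.4072 0.3109 0.022 ]]
[array([0.4558, 0.2135, 0.004 ]), array([0.4469, 0.2729, 0.0048]), array([0.5199, 0.1969, 0.006 ])]
expected corners [0.40490287 0.31087334] [0.42707428 0.16252096]
[0.001, 0.004, 0.742, -0.0, 0.001, -0.001]
```

Two-view heights for the tray rim are poor, at +10 and −12 mm against an expected 22, because I paired an inner corner with an outer one. In x and y the corners agree within about 7 mm, with the 143 mm width matching the inside width, and depth puts the floor at 4–6 mm. The lateral margins are large, so I lower guarded by force.

Request:
apply_moves(moves=[[0, 0.004, 0.08, 0, 0, 0], [0, 0.004, 0.2, 0, 0, 0], [0, 0.004, 0.34, 0, 0, 0], [0, 0.004, 0.48, 0, 0, 0], [0, 0.004, 0.6, 0, 0, 0], [0, 0.004, 0.68, 0, 0, 0], [0, 0.004, 0.73, 0, 0, 0], [0, 0.004, 0.742, 0, 0, 0], [0, 0.004, 0.742, 0, 0, 0], [0, 0.004, 0.742, 0, 0, 0]])

```text
time_s: 10.35
tcp_pos: [0.5057, 0.2454, 0.0668]
eef_rot: [180.0, 0.2, -171.6]
contact_force: [-0.1, -0.4, -3.6]
gripper_width: 0.0389
```

Request:
apply_moves(moves=[[0, 0, 0.01, 0, 0, 0], [0, 0, 0.02, 0, 0, 0], [0, 0, 0.028, 0, 0, 0], [0, 0, 0.028, 0, 0, 0], [0, 0, 0.028, 0, 0, 0]])

```text
time_s: 10.98
tcp_pos: [0.5057, 0.2454, 0.0611]
eef_rot: [180.0, 0.2, -171.6]
contact_force: [-0.4, 0.4, -2.2]
gripper_width: 0.039
```

Run:
```python
from h import *
snap("scene","s5")
p=load("s5")[0]
cv2.imwrite("pics/s5c.png",cv2.resize(p[120:250,260:420],(780,600),interpolation=cv2.INTER_CUBIC))
```

```text
s5 [0.50572099 0.24547441 0.06116369] [ 1.79965144e+02  1.58970488e-01 -1.71600020e+02] 0.07266150149146154
```

View pics/s5c.png

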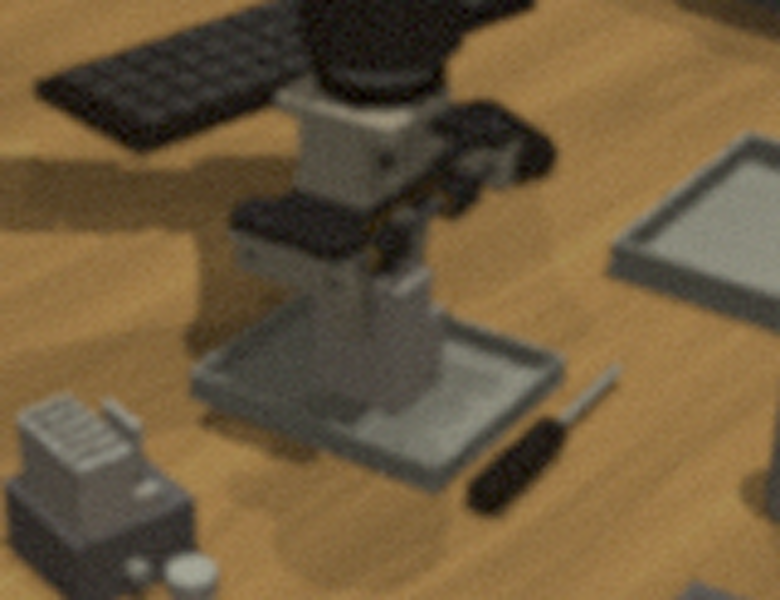

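The cartridge is over the floor inside the walls, around (340,205) in the scene picture. The force has barely changed, so I creep down.

Request:
apply_moves(moves=[[0, 0, 0.005, 0, 0, 0], [0, 0, 0.01, 0, 0, 0], [0, 0, 0.01, 0, 0, 0]])

```text
time_s: 11.4
tcp_pos: [0.5057, 0.2455, 0.0591]
eef_rot: [180.0, 0.2, -171.6]
contact_force: [0.3, 0.4, -3.3]
gripper_width: 0.0389
```

Request:
apply_moves(moves=[[0, 0, 0.004, 0, 0, 0], [0, 0, 0.008, 0, 0, 0], [0, 0, 0.008, 0, 0, 0]])

```text
time_s: 11.78
tcp_pos: [0.5059, 0.2454, 0.0589]
eef_rot: [180.0, 0.2, -171.6]
contact_force: [-3.9, -2.3, 9.9]
gripper_width: 0.0393
```

There is contact at z 0.0589 with +9.9 N upward, so it is seated where the 0.004 m floor predicts. I relax the push and open.

Request:
apply_moves(moves=[[0, 0, 0, 0, 0, 0], [0, 0, 0, 0, 0, 0], [0, 0, 0, 0, 0, 0]])

```text
time_s: 12.15
tcp_pos: [0.5062, 0.2455, 0.059]
eef_rot: [180.0, 0.2, -171.6]
contact_force: [-0.1, -0.5, 1.1]
gripper_width: 0.039
```

Request:
apply_moves(moves=[[0, 0, 0, 0, 0, 0], [0, 0, 0, 0, 0, 0], [0, 0, 0, 0, 0, 0], [0, 0, 0, 0, 0, 0], [0, 0, 0, 0, 0, 0], [0, 0, 0, 0, 0, 0]], hand=-1)

```text
time_s: 12.9
tcp_pos: [0.5062, 0.2455, 0.0591]
eef_rot: [180.0, 0.2, -171.6]
contact_force: [-0.9, 0.7, 0.2]
gripper_width: 0.0871
```

Request:
apply_moves(moves=[[0, 0, -0.05, 0, 0, 0], [0, 0, -0.15, 0, 0, 0], [0, 0, -0.3, 0, 0, 0], [0, 0, -0.5, 0, 0, 0], [0, 0, -0.7, 0, 0, 0], [0, 0, -0.8, 0, 0, 0], [0, 0, -0.8, 0, 0, 0], [0, 0, -0.8, 0, 0, 0]])

```text
time_s: 13.9
tcp_pos: [0.5051, 0.2451, 0.2187]
eef_rot: [180.0, 0.2, -171.6]
contact_force: [-0.8, -0.5, -1.0]
gripper_width: 0.0875
```

Run:
```python
from h import *
snap("wrist","w6");snap("scene","s6")
q=load("w6")[0];p=load("s6")[0]
cv2.imwrite("pics/f6.png",np.hstack([cv2.resize(q[80:300,200:460],(400,338),interpolation=cv2.INTER_CUBIC),cv2.resize(p[110:270,230:420],(400,338),interpolation=cv2.INTER_CUBIC)]))
cv2.imwrite("pics/w6c.png",cv2.resize(q[90:250,210:430],None,fx=3.5,fy=3.5,interpolation=cv2.INTER_CUBIC))
```

```text
w6 [0.50505326 0.2449468  0.21826393] [ 1.79995922e+02  1.53603949e-01 -1.71570624e+02] 0.5014709590683448
s6 [0.50509619 0.2449286  0.21811279] [-1.79987192e+02  1.41098998e-01 -1.71568488e+02] 0.24572604984622504
```

View pics/f6.png

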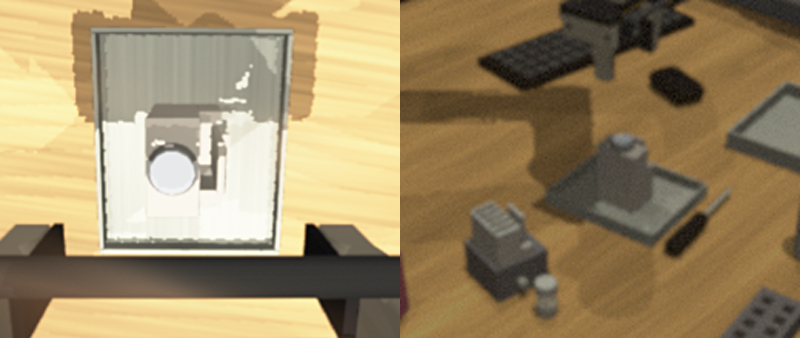

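View pics/w6c.png

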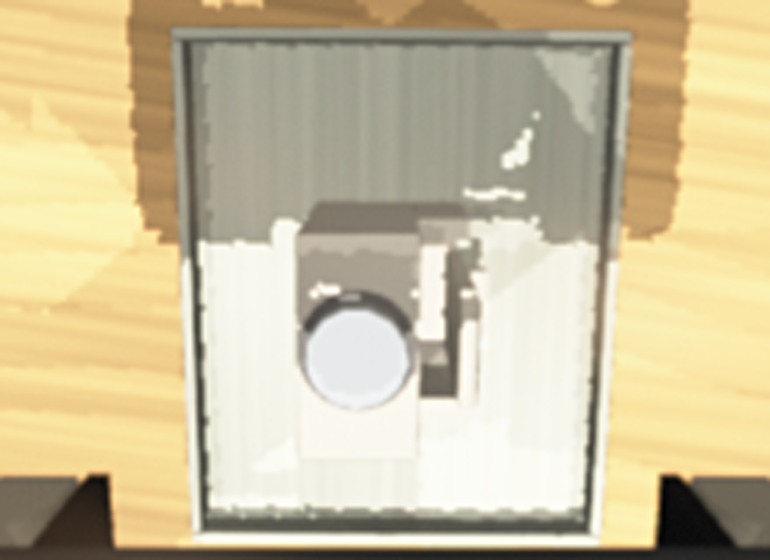

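Run:
```python
from h import *
p,d,T,K=load("w6");_,_,Ts,Ks=load("s6")
f=lambda L:np.array(L)/3.5+[210,90]-0.36
B=onplane(T,K,f([(172,30),(632,34),(600,540),(195,533)]),.022);print("tray",B.round(4),B.mean(0).round(4),np.linalg.norm(np.roll(B,-1,0)-B,axis=1).round(4))
C=onplane(T,K,f([(298,232),(420,235),(418,460),(300,458)]),.096);print("block",C.mean(0).round(4),np.linalg.norm(np.roll(C,-1,0)-C,axis=1).round(4))
w=f([(356,352)]);print(near(T,K,w,Ts,Ks,(230+623*190/400,110+141*160/338)))
_,P=cloud("w6");print("depth top",[P[v,u].round(4).tolist() for u,v in((300,165),(300,215),(325,215),(311,190))])
# filter shift: compare scene crops before/after
a=load("scene0")[0];b=load("s6")[0]
g=lambda x:np.float32(cv2.cvtColor(x[200:255,250:308],cv2.COLOR_BGR2GRAY))
print("filter px shift",cv2.phaseCorrelate(g(a),g(b)))
```

```text
tray [[0.4275 0.1645 0.022 ]
 [0.4067 0.3118 0.022 ]
 [0.5816 0.3367 0.022 ]
 [0.6006 0.19   0.022 ]] [0.5041 0.2508 0.022 ] [0.1488 0.1767 0.148  0.175 ]
block [0.5059 0.2384 0.096 ] [0.0327 0.0637 0.0334 0.0639]
(array([0.73680578, 0.33298518, 0.15940708]), np.float64(0.5136890189016234))
depth top [[0.4841, 0.2237, 0.0961], [0.5335, 0.2302, 0.0955], [0.5295, 0.2545, 0.0965], [0.5037, 0.2372, 0.1081]]
filter px shift ((-0.0010101924442338373, 0.04493836516831706), 0.7837164040406545)
```

The block is 64 mm long with a level top at 0.096, so it stands upright on the floor near the tray centre, and the filter has not moved. The window triangulation failed because I gave it a wrong pixel by leaving in the 400 px montage offset. I redo it, then hand in.

Run:
```python
from h import *
from plant import r
p,d,T,K=load("w6");_,_,Ts,Ks=load("s6")
x,g=near(T,K,np.array([[356,352]])/3.5+[210,90]-0.36,Ts,Ks,(230+223*190/400,110+141*160/338));print(x,g)
if abs(x[2]-.108)<.012 and g<.005: print(r.close_job())
```

```text
[0.50639334 0.23925857 0.10407955] 0.00445733109424752
the job is handed in; nothing more can be done
None
```

I moved the spent cartridge (round window) out of its dock and into the smaller tray, and handed the job in at about 14 s of the 43 s allowed. I pinched its tab and plain face at 22 N until the opening read 39 mm (tab in), lifted it straight up and carried it over. I lowered it until it touched (about +10 N), let go and backed off upwards.

**Last checks that passed:**
- **Upright and in place:** the block's top is level at 0.096 m, as it should be on a 4 mm floor. Its centre line is within about 10 mm of the tray centre.
- **Robot clear:** the gripper is open, with the TCP about 0.22 m above the bench.
- **Dust filter:** it shifted less than 0.05 pixel in the scene picture, so it is still clipped in its dock.

**Checks that disagreed or failed:**
- **Tray rim height:** two views gave +10 and −12 mm against 22 mm expected, because I matched inner to outer corners. I relied on depth and the touch force instead.
- **Window height:** triangulation gave 103–105 mm, while depth gave 108 mm as expected. In the final check the two rays passed 4.5 mm apart.
- **A wrong pixel:** my first final triangulation used a wrong pixel, and I redid it before handing in.

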